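Fit a pump's end cover and gauge its end clearance

TASK

Set the steel end cover gently onto the rim of the green pump housing so that it sits seated and level, and let go of it. Then take the red-handled gauge and slide its blade, level and pointing straight in, through the notch in the rim into the gap between the cover and the sprung brass plate until it drags on the plate and the black line on the blade meets the outer face of the rim, without forcing it or lifting the cover. Finish while still holding the gauge there; leave the blue gauge and the other things on the bench alone.

Things in the scene. Friction and masses are not known exactly. Their poses are not given: they have to be found in the camera images.
- housing: Green round pump housing fixed to the bench, outer radius 55 mm, on a foot 150 (x) by 90 by 12 mm. Origin: centre of its underside; z up. Bare-metal rim (inner radius 46, outer 55) 70 mm high; one notch 31 mm wide, open at the top, cuts it on the -x side down to 50 mm: the blade goes in along +x. x points along world +y within 0.35 rad (notch on the robot's right).
- notch (a point): Middle of the notch at the rim's outer face: 55 mm from the housing's axis on its -x side, 63 mm above the bench, the height at which the middle of the blade should travel when the cover is on. Same axes as the housing.
- plate_top (a point): Middle of the top of the brass thrust plate inside the housing, at rest 63.5 mm above the bench. The disc has radius 41 mm; its top is flat out to radius 31 mm, its edge bevelled down by 6 mm, so an entering blade rides up the bevel and pushes the plate down.
- thrust_plate (a joint): How far the brass plate is pressed down (m): 0 at rest, at most 0.006. A spring holds it up: 1.7 N to start plus 0.7 N per mm. With the cover on, the gap above it is 1.5 mm; the 3 mm blade presses it down 1.5 to 2 mm and then drags with a few N or less.
- cover: Loose round steel cover, 0.7 kg. Origin: centre of its underside; z up. Spigot 5 mm deep, radius 43.5 mm tapering to 39.5 at the bottom (2.5 mm clearance in the rim); flange of radius 57 mm from 5 to 13 mm up, which rests on the rim; round black knob 30 mm across from 13 to 45 mm up. Starts on the bench on its spigot. Seated, its origin is 65 mm above the bench.
- gauge: Loose gauge with a red handle, 0.09 kg, lying on the bench. Origin: centre of the handle's underside; x points along the blade to its tip, z up. Handle 60 (x) by 16 (y) by 22 mm high. Steel blade 80 mm long, 16 wide, 3 thick, out of the handle's end at mid-height: x = 30 to 110 mm, its middle 11 mm above the handle's underside.
- gauge_tip (a point): Middle of the end of the red gauge's blade, 110 mm from the gauge's origin along x, 11 mm up.
- gauge_line (a point): Middle of the black line across the red gauge's blade, 45 mm back from the tip (65 mm from the gauge's origin along x, 11 mm up).
- thick_gauge: Like the red gauge but with a blue handle and an 8 mm thick blade: not wanted, leave it. Same origin and axes; the two gauges may change places.
- spray_can: Black can with a yellow cap, 64 mm across, 195 mm tall, standing at the back left. Origin under its centre. Leave it.
- red_cap: Small red cup-shaped cap, 40 mm across, 28 mm high, open side up. Origin under its centre. Leave it.
- wrench: Steel wrench lying at the back. Leave it.
- screwdriver: Screwdriver lying near the robot, on the left. Leave it.
- bearing: Steel bearing ring 48 mm across, 14 mm high, near the robot. Origin under its centre. Leave it.
- carburettor: Brass carburettor, 60 by 140 by 72 mm, at the back right. Origin under its centre. Leave it.
There are look-alikes about, which are no part of the job. What is shaped like the gauge but orange, purple or white is not meant.

How it is judged:
By the outcome, as a careful person would: the job done as asked, in the order asked, and still so for the second after the job is handed in, while the arm keeps its last pose, push and grip.
It also fails if it takes over 54 s, if anything falls off the work surface, if the arm or the gripper's body presses on something with over 40 N, if the wrist force passes 120 N, or if a joint passes its speed limit or range.

ROBOT

A 6-joint arm with a two-finger parallel gripper is mounted at the origin on the work surface. World frame = base frame: x ahead of the robot, y to its left, z up, the work surface at z = 0. Lengths are in m, angles in degrees, forces in N, time in s.
With the tool pointing down it reaches from about 0.4 to 0.825 m from the base axis. Payload 7 kg.
Tool frame: the origin (TCP) lies midway between the tips of the shut fingers; the grasp point (between the pads) lies 19 mm behind it (ctrl.hold_point_z is the distance from the TCP to the grasp point, in m); z points along the fingers, y is the line along which they close (so a half turn about z gives the same grasp; the last joint's range is limited). The gripper opens to 88 mm and grips with 3 to 60 N. Pads are 19 mm wide; open, the fingers measure 130 mm over their backs; the gripper's body (78 mm by 193 mm) begins 47 mm behind the grasp point.
Start: joints at [-52.649, 20.546, 0.682, 0, -70.136, -16.507], TCP at [0.24, -0.631, 0.227] pointing down, gripper open.
Joint ranges: [-176.03, 176.03], [-82.01, 121.73], [-58.28, 71.71], [-173.87, 95.51], [-174.79, -0.11], [-173.66, 173.66]. Speed limits (degrees/s): [136.94, 136.94, 172.46, 180, 180, 180].

INTERFACE

Orientations are given as [roll, pitch, yaw] about the fixed x, y, z axes, in that order (R = Rz(yaw) Ry(pitch) Rx(roll)).
In Python, from plant import ctrl gives the robot as it stands.
- The arm moves only by the tool apply_moves, never from a script. Its argument "deltas" is a list of rows, each an object with "fingers": the finger opening in mm, from 0 to 87.6; "delta_pos": the shift along the tool's x, y, z in mm, a list of three; "angular": the turn, a rotation vector about the tool's x, y, z in degrees, a list of three. A call has 1 to 10 rows; each row is the pose to reach, as a shift and turn from the pose commanded when the call began, along the tool's axes at that moment; what a row does not reach only later rows make up. A row lasts 1/10 s, in which the tool goes at most 50 mm and 8.59 degrees, less where a joint would pass 70% of its speed; a pose out of reach is approached as far as the arm can. A call with a gripper value outside its range is refused whole. The fingers move at their own pace and stop on an object; the grip force is fixed at half the most. Time passes only in rows, so rows that repeat a pose let the fingers close. It gives the time, the measured TCP pose, the force, the opening and the grip force at its end, in the units of the state.
- ctrl.get_obs(): the state, without advancing time (a new reading comes with each control period).
- ctrl.snapshot(name): name is "side" or "top" or "wrist"; returns the picture (480x640x3 uint8, red, green, blue); there is no depth.
- ctrl.camera_params(name): a dict with "fx", "fy", "cx", "cy" (pixels), "cam_to_world" (4x4, takes a point from camera to world coordinates); the wrist camera has in their place "mount" (4x4, takes a point from camera to tool coordinates, whose origin is the TCP and whose axes are the flange's). Camera axes: x right, y up, looking along -z (the intrinsics and any distortion apply to the point x, -y, -z); pixel columns grow to the right and rows downward; lengths in m; the calibration is good to about 2 mm. A picture is of the moment at which its call begins: read the wrist's pose just before it. camera_params takes no time and is no camera call.
- ctrl.close_job(): hands the job in; it is judged then, once.
The state is a dict: "clock": time; "joint_pos": joint angles; "qvel": joint speeds; "tau": joint torques, N m; "tool_pos": TCP position; "orientation": TCP orientation; "force": force on the tool from outside, world axes, zero at the start; "moment": the same for the moment, N m; "opening": finger opening in m; "gripper_force": force on a finger pad.
Only numpy, scipy, OpenCV 4.12 (cv2) and the standard library are available. Lean on these libraries where they do the work, as an engineer would, in place of code of your own. Each camera call takes 0.05 s, during which the arm holds its last target. There are 200 camera calls.

## Working session

There is one attempt and no reset: what is moved stays moved. The work goes in short steps, Python scripts to look and compute and a tool call to move; the robot and the scene stay as the last step left them, time stands still between calls to the robot, and variables do not carry over. Pictures are saved under pics/ and viewed, at most 10 in all, crops included, and the job is handed in when it is done.

Besides the shell and the picture viewer there is one more tool, called after "Emit:" as name(argument=value, ...) on one line, values as JSON. apply_moves: Moves the arm, as the interface text tells. Its arguments: {"type":"object","properties":{"deltas":{"type":"array"}},"required":["deltas"]}

```bash
mkdir -p pics; ls; python3 - <<'E'
from plant import ctrl
import cv2,numpy as np
print(ctrl.get_obs(), ctrl.hold_point_z)
for n in("top","side"):
    cv2.imwrite(f"pics/{n}0.png",ctrl.snapshot(n)[:,:,::-1])
    print(n,ctrl.camera_params(n))
print(ctrl.camera_params("wrist"))
E
```

```text
pics
{'clock': 0.0, 'joint_pos': array([-5.26495922e+01,  2.05903335e+01,  6.32344126e-01, -2.23295827e-02,
       -7.01345892e+01, -1.65059142e+01]), 'qvel': array([-0.08416331,  0.0227412 , -0.03162054,  0.01698423, -0.0486363 ,
       -0.07034517]), 'tau': array([-3.16033482e-03, -5.82722425e+01,  2.93044192e+01,  6.99734151e+00,
        6.67826651e-03, -1.71478664e-04]), 'tool_pos': array([ 0.23998229, -0.63036181,  0.22561731]), 'orientation': array([ 1.79905272e+02, -6.17966093e-03, -1.59163106e+02]), 'force': array([ 0.59392566, -0.03784522, -0.0280582 ]), 'moment': array([ 0.00589927, -0.04252769,  0.02562366]), 'gripper_force': 0.0, 'opening': 0.087731839698905} 0.0188
top {'fx': 465.66897085604654, 'fy': 465.66897085604654, 'cx': 322.62402616625644, 'cy': 240.07662000014076, 'cam_to_world': array([[-0.02388256,  0.99022952, -0.13738675,  0.39237762],
       [-0.99955913, -0.02607713, -0.01419577, -0.16016654],
       [-0.01763972,  0.13698715,  0.99041575,  1.29633941],
       [ 0.        ,  0.        ,  0.        ,  1.        ]])}
side {'fx': 510.8261016675369, 'fy': 510.8261016675369, 'cx': 327.2541634403311, 'cy': 236.88384045633848, 'cam_to_world': array([[-0.99670768,  0.03550836, -0.07288999,  0.44803457],
       [-0.07890906, -0.63141588,  0.77141905,  0.75102417],
       [-0.01863207,  0.77463097,  0.63213899,  0.79509357],
       [ 0.        ,  0.        ,  0.        ,  1.        ]])}
{'fx': 372.43190698055946, 'fy': 372.43190698055946, 'cx': 324.34288286633375, 'cy': 234.96107134765995, 'mount': array([[-1.30118178e-03,  9.58326344e-01,  2.85672760e-01,
         7.75167619e-02],
       [ 9.99999125e-01,  1.31553086e-03,  1.41675262e-04,
         7.88869093e-04],
       [-2.40040197e-04,  2.85672695e-01, -9.58327217e-01,
        -1.58489602e-01],
       [ 0.00000000e+00,  0.00000000e+00,  0.00000000e+00,
         1.00000000e+00]])}
```

View pics/top0.png

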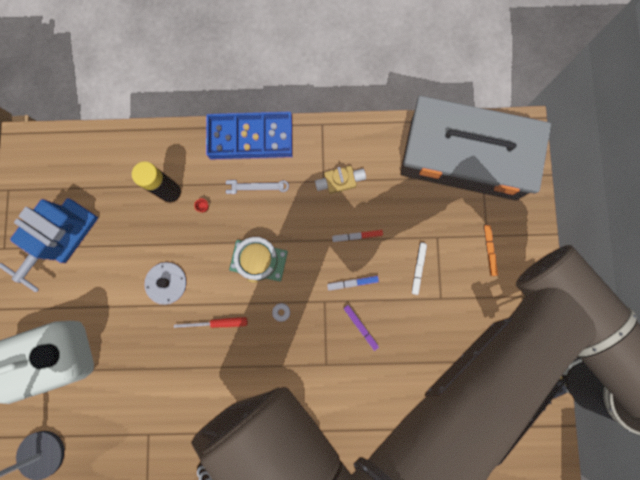

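View pics/side0.png

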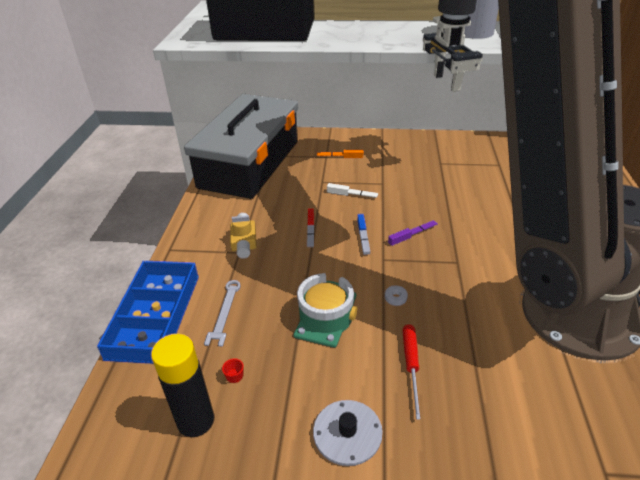

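Top view: cover at (165,283). Housing at (255,259), with its notch on the right. Candidates for the gauge: red-handled (357,236), blue (353,283), white (419,268), purple (360,327), orange (491,250). Only the one at (357,236) has a red handle with a steel blade. The screwdriver at (210,323) and the cap at (202,205) are red too, but the wrong shape. I'll confirm with an enlarged crop.

```bash
cat > h.py <<'E'
from plant import ctrl
import numpy as np, cv2
from scipy.spatial.transform import Rotation as R
def cam(n,obs=None):
    p=ctrl.camera_params(n)
    if n=="wrist":
        o=obs; T=np.eye(4); T[:3,:3]=R.from_euler("xyz",o["orientation"],degrees=True).as_matrix(); T[:3,3]=o["tool_pos"]
        return p,T@p["mount"]
    return p,p["cam_to_world"]
def ray(n,u,v,z,obs=None):
    p,T=cam(n,obs); d=T[:3,:3]@np.array([(u-p["cx"])/p["fx"],-(v-p["cy"])/p["fy"],-1]); o=T[:3,3]
    return o+d*(z-o[2])/d[2]
def proj(n,X,obs=None):
    p,T=cam(n,obs); c=T[:3,:3].T@(np.asarray(X)-T[:3,3]); return p["cx"]-p["fx"]*c[0]/c[2], p["cy"]+p["fy"]*c[1]/c[2]
def tool(obs,X):  # world point -> shift in tool axes mm from TCP
    return R.from_euler("xyz",obs["orientation"],degrees=True).as_matrix().T@(np.asarray(X)-obs["tool_pos"])*1e3
E
python3 - <<'E'
from h import *
im=cv2.imread("pics/top0.png")
cv2.imwrite("pics/crop1.png",cv2.resize(im[205:325,135:400],None,fx=3,fy=3,interpolation=cv2.INTER_CUBIC))
for nm,u,v,z in [("cover",165,283,.013),("knob",163,282.5,.045),("housing rim",255,258,.07),("red handle",371,234.5,.022),("red tip",333,238,.011),("blue",368,281,.022),("bluetip",328,286,.011)]:
    print(nm,ray("top",u,v,z).round(4))
for nm,u,v,z in [("cover",348,433,.013),("knobtop",348,420,.045),("rim",326,295,.07),("redh",311,219,.022),("redtip",310,246,.011)]:
    print(nm,ray("side",u,v,z).round(4))
E
```

```text
cover [0.4621 0.2967 0.013 ]
knob [0.4619 0.2907 0.045 ]
housing rim [0.5192 0.0378 0.07  ]
red handle [ 0.5812 -0.2759  0.022 ]
red tip [ 0.5758 -0.1708  0.011 ]
blue [ 0.4533 -0.2628  0.022 ]
bluetip [ 0.4429 -0.1535  0.011 ]
cover [0.4638 0.3036 0.013 ]
knobtop [0.4642 0.2994 0.045 ]
rim [0.5198 0.0469 0.07  ]
redh [ 0.5834 -0.2607  0.022 ]
redtip [ 0.5767 -0.1693  0.011 ]
```

View pics/crop1.png

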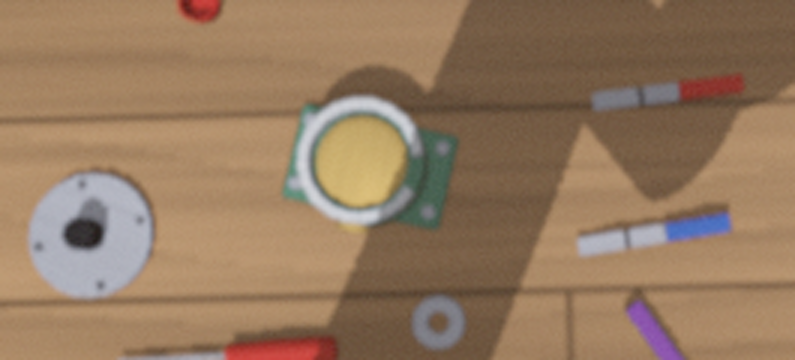

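The crop confirms it: red handle (712,87), black line (641,95) and tip (593,101), with the blade pointing at the housing. The notch is near (415,170). I'm heading over to the cover, turning to yaw -90.

Emit:
apply_moves(deltas=[{"fingers": 87, "delta_pos": [-41, 27, 0], "angular": [0, 0, -7]}, {"fingers": 87, "delta_pos": [-82, 54, 0], "angular": [0, 0, -14]}, {"fingers": 87, "delta_pos": [-123, 81, 0], "angular": [0, 0, -21]}, {"fingers": 87, "delta_pos": [-164, 108, 0], "angular": [0, 0, -28]}, {"fingers": 87, "delta_pos": [-205, 135, 0], "angular": [0, 0, -35]}, {"fingers": 87, "delta_pos": [-246, 162, 0], "angular": [0, 0, -42]}, {"fingers": 87, "delta_pos": [-287, 189, 0], "angular": [0, 0, -49]}, {"fingers": 87, "delta_pos": [-328, 216, 0], "angular": [0, 0, -56]}, {"fingers": 87, "delta_pos": [-369, 243, 0], "angular": [0, 0, -63]}, {"fingers": 87, "delta_pos": [-408, 269, 0], "angular": [0, 0, -69.2]}])

```text
clock: 1.1
tool_pos: [0.5265, -0.2322, 0.2265]
orientation: [180.0, 0.0, -89.7]
force: [0.4, -1.3, -0.7]
opening: 0.0872
gripper_force: 0.0
```

```bash
python3 - <<'E'
from h import *
o=ctrl.get_obs(); cv2.imwrite("pics/w1.png",ctrl.snapshot("wrist")[:,:,::-1]); np.save("w1.npy",np.r_[o["tool_pos"],o["orientation"]])
print(o["tool_pos"],o["orientation"])
E
```

```text
[ 0.52651013 -0.23218658  0.22645327] [ 1.79992007e+02  7.19666378e-03 -8.96540104e+01]
```

Emit:
apply_moves(deltas=[{"fingers": 87, "delta_pos": [-50, 0, 0], "angular": [0, 0, 0]}, {"fingers": 87, "delta_pos": [-100, 0, 0], "angular": [0, 0, 0]}, {"fingers": 87, "delta_pos": [-150, 0, 0], "angular": [0, 0, 0]}, {"fingers": 87, "delta_pos": [-200, 0, 0], "angular": [0, 0, 0]}, {"fingers": 87, "delta_pos": [-240, 0, 0], "angular": [0, 0, 0]}, {"fingers": 87, "delta_pos": [-250, 0, 0], "angular": [0, 0, 0]}])

```text
clock: 1.75
tool_pos: [0.5253, 0.019, 0.2265]
orientation: [180.0, 0.0, -89.8]
force: [0.2, -1.1, -0.5]
opening: 0.0869
gripper_force: 0.0
```

```bash
python3 - <<'E'
from h import *
o=ctrl.get_obs(); cv2.imwrite("pics/w2.png",ctrl.snapshot("wrist")[:,:,::-1]); np.save("w2.npy",np.r_[o["tool_pos"],o["orientation"]])
print(o["tool_pos"],o["orientation"])
E
```

```text
[0.52530064 0.01898826 0.22645641] [ 1.79999237e+02  2.41351456e-02 -8.97813434e+01]
```

Emit:
apply_moves(deltas=[{"fingers": 87, "delta_pos": [-50, 12, 0], "angular": [0, 0, 0]}, {"fingers": 87, "delta_pos": [-100, 25, 0], "angular": [0, 0, 0]}, {"fingers": 87, "delta_pos": [-148, 38, 0], "angular": [0, 0, 0]}, {"fingers": 87, "delta_pos": [-195, 50, 0], "angular": [0, 0, 0]}, {"fingers": 87, "delta_pos": [-240, 60, 0], "angular": [0, 0, 0]}, {"fingers": 87, "delta_pos": [-270, 62, 0], "angular": [0, 0, 0]}, {"fingers": 87, "delta_pos": [-282, 62, 0], "angular": [0, 0, 0]}, {"fingers": 87, "delta_pos": [-282, 62, 0], "angular": [0, 0, 0]}])

```text
clock: 2.6
tool_pos: [0.4635, 0.2983, 0.226]
orientation: [180.0, -0.0, -89.9]
force: [0.8, -0.0, -0.3]
opening: 0.087
gripper_force: 0.0
```

```bash
python3 - <<'E'
from h import *
o=ctrl.get_obs(); cv2.imwrite("pics/w3.png",ctrl.snapshot("wrist")[:,:,::-1]); np.save("w3.npy",np.r_[o["tool_pos"],o["orientation"]])
print(o["tool_pos"],o["orientation"])
w=[cv2.imread(f"pics/w{i}.png") for i in (1,2,3)]
cv2.imwrite("pics/wm.png",cv2.resize(np.vstack([np.hstack(w[:2]),np.hstack([w[2],w[2]*0])]),(800,600),interpolation=cv2.INTER_AREA))
E
```

```text
[0.46345362 0.29828196 0.22595682] [ 1.79963259e+02 -4.87111050e-02 -8.98958921e+01]
```

View pics/wm.png

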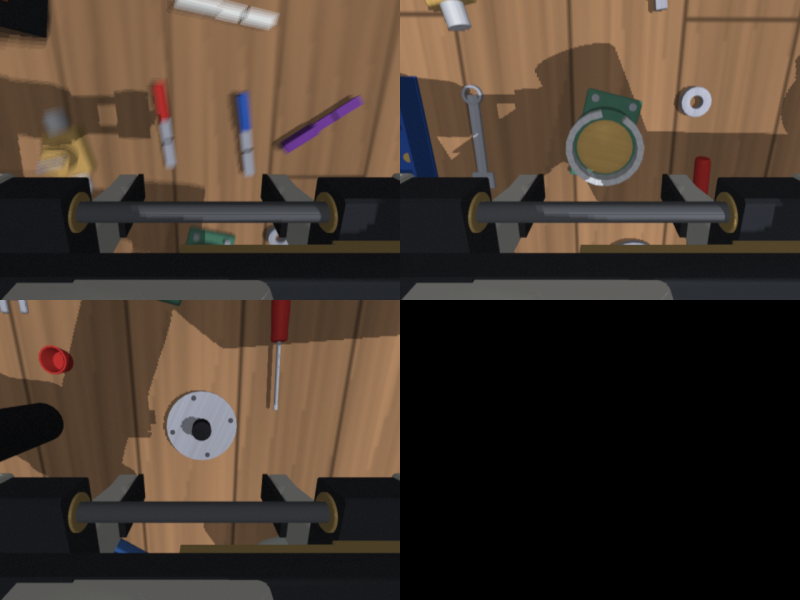

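Wrist views, in montage pixels: the red gauge's handle is at (163,100) and its tip near (170,165). The rim is at (605,147) with the notch facing up, and the cover is at (201,425). Now I'll fit them.

```bash
python3 - <<'E'
from h import *
def O(i): a=np.load(f"w{i}.npy"); return dict(tool_pos=a[:3],orientation=a[3:])
def big(m,c):
    cs,_=cv2.findContours(m.astype(np.uint8)*255,cv2.RETR_EXTERNAL,cv2.CHAIN_APPROX_NONE)
    cs=[q for q in cs if cv2.contourArea(q)>100]
    return min(cs,key=lambda q:np.hypot(*(q.reshape(-1,2).mean(0)-c)))
def circ(o,pts,z):
    P=np.array([ray("wrist",u,v,z,o)[:2] for u,v in pts])
    A=np.c_[2*P,np.ones(len(P))]; s=np.linalg.lstsq(A,(P**2).sum(1),rcond=None)[0]
    for _ in range(3):
        r=np.sqrt(s[2]+s[0]**2+s[1]**2); k=abs(np.hypot(*(P-s[:2]).T)-r)<.0015
        s=np.linalg.lstsq(A[k],(P[k]**2).sum(1),rcond=None)[0]
    return s[:2],np.sqrt(s[2]+s[0]**2+s[1]**2),k.mean()
hsv=[None]+[cv2.cvtColor(cv2.imread(f"pics/w{i}.png"),cv2.COLOR_BGR2HSV).astype(int) for i in(1,2,3)]
g=(hsv[3][...,1]<60)&(hsv[3][...,2]>60)
print("cover",circ(O(3),big(g,(322,200)).reshape(-1,2),.013))
g=(hsv[3][...,2]<45); g[:, :280]=0;g[:,360:]=0
c=big(g,(322,206)).reshape(-1,2); print("knob px",c.mean(0),ray("wrist",*c.mean(0),.045,O(3)))
g=(hsv[2][...,1]<60)&(hsv[2][...,2]>90)
cv2.imwrite("pics/m.png",g*255)
c=big(g,(328,236)).reshape(-1,2); print("rim",circ(O(2),c,.07),len(c))
g=(hsv[2][...,0]>55)&(hsv[2][...,0]<95)&(hsv[2][...,1]>70); g[:120]=0;g[185:]=0;g[:,:280]=0;g[:,410:]=0
c=big(g,(335,155)); b=cv2.boxPoints(cv2.minAreaRect(c)); print("foot px",b.round(0).tolist(),[ray("wrist",u,v,.012,O(2))[:2].round(4).tolist() for u,v in b])
g=((hsv[1][...,0]<8)|(hsv[1][...,0]>172))&(hsv[1][...,1]>140)
c=big(g,(260,160)); b=cv2.boxPoints(cv2.minAreaRect(c)); print("red px",b.round(0).tolist(),[ray("wrist",u,v,.022,O(1))[:2].round(4).tolist() for u,v in b])
z=[cv2.resize(cv2.imread("pics/w2.png")[100:320,240:440],None,fx=2,fy=2,interpolation=2),cv2.resize(cv2.imread("pics/w1.png")[100:320,200:400],None,fx=2,fy=2,interpolation=2)]
cv2.imwrite("pics/z.png",np.hstack(z))
E
```

```text
cover (array([0.46527425, 0.29832668]), np.float64(0.05670362981295655), np.float64(1.0))
knob px [321.74157303 206.82022472] [0.46533462 0.29545515 0.045     ]
rim (array([ 0.50897745, -0.01538621]), np.float64(0.018458389106495072), np.float64(0.03421461897356143)) 643
foot px [[292.0, 184.0], [301.0, 141.0], [388.0, 160.0], [378.0, 203.0]] [[0.5577, 0.0003], [0.5476, -0.0414], [0.4627, -0.0235], [0.47, 0.0194]]
red px [[240.0, 132.0], [264.0, 128.0], [275.0, 192.0], [251.0, 196.0]] [[0.6053, -0.3015], [0.5827, -0.3051], [0.575, -0.2445], [0.5987, -0.2406]][ WARN:0@0.173] global loadsave.cpp:1063 imwrite_ Unsupported depth image for selected encoder is fallbacked to CV_8U.
```

View pics/z.png

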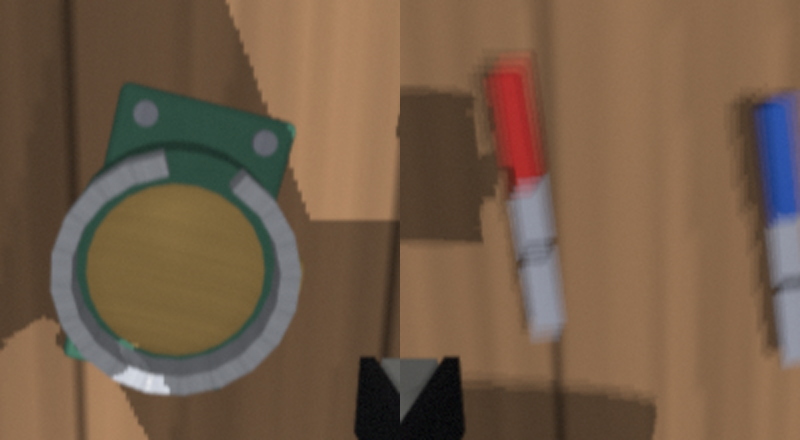

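The housing's x axis points at about 77° (foot edge and notch agree), so the notch faces -y. The cover fit gives (0.465, 0.298) with radius 56.7 mm, which matches. I'll descend on the knob while refining the rim position.

```bash
python3 - <<'E'
from h import *
a=np.load("w2.npy"); o=dict(tool_pos=a[:3],orientation=a[3:])
c=np.array([(51,270),(301,270),(176,395),(64,325),(289,325),(95,368),(255,370),(62,220)])/2+[240,100]
P=np.array([ray("wrist",u,v,.07,o)[:2] for u,v in c]); A=np.c_[2*P,np.ones(len(P))]; s=np.linalg.lstsq(A,(P**2).sum(1),rcond=None)[0]
print(s[:2],np.sqrt(s[2]+s[0]**2+s[1]**2))
i=[ray("wrist",u/2+240,v/2+100,.07,o)[:2] for u,v in[(165,150),(168,178),(250,172),(233,188)]]
for p in i: d=s[:2]-p; print(np.hypot(*d),np.degrees(np.arctan2(d[1],d[0])))
E
```

```text
[0.52160333 0.04133313] 0.055672489498194054
0.05785211658936827 94.88034434315895
0.04592310834952433 94.53620713363871
0.057598174712676156 57.225113404151436
0.048054743725023934 59.83287641307667
```

Emit:
apply_moves(deltas=[{"fingers": 87, "delta_pos": [0, -2, 40], "angular": [0, 0, 0]}, {"fingers": 87, "delta_pos": [0, -2, 90], "angular": [0, 0, 0]}, {"fingers": 87, "delta_pos": [0, -2, 135], "angular": [0, 0, 0]}, {"fingers": 87, "delta_pos": [0, -2, 170], "angular": [0, 0, 0]}, {"fingers": 87, "delta_pos": [0, -2, 192], "angular": [0, 0, 0]}, {"fingers": 87, "delta_pos": [0, -2, 204], "angular": [0, 0, 0]}, {"fingers": 87, "delta_pos": [0, -2, 207], "angular": [0, 0, 0]}, {"fingers": 60, "delta_pos": [0, -2, 207], "angular": [0, 0, 0]}])

```text
clock: 3.45
tool_pos: [0.4659, 0.2973, 0.0201]
orientation: [-180.0, 0.0, -90.0]
force: [-0.2, 0.2, 0.2]
opening: 0.0833
gripper_force: 0.0
```

Emit:
apply_moves(deltas=[{"fingers": 10, "delta_pos": [0, 0, 0], "angular": [0, 0, 0]}, {"fingers": 10, "delta_pos": [0, 0, 0], "angular": [0, 0, 0]}, {"fingers": 10, "delta_pos": [0, 0, 0], "angular": [0, 0, 0]}, {"fingers": 10, "delta_pos": [0, 0, 0], "angular": [0, 0, 0]}, {"fingers": 10, "delta_pos": [0, 0, 0], "angular": [0, 0, 0]}, {"fingers": 10, "delta_pos": [0, 0, 0], "angular": [0, 0, 0]}, {"fingers": 10, "delta_pos": [0, 0, 0], "angular": [0, 0, 0]}, {"fingers": 10, "delta_pos": [0, 0, 0], "angular": [0, 0, 0]}])

```text
clock: 4.25
tool_pos: [0.4653, 0.2978, 0.0196]
orientation: [-180.0, 0.0, -90.0]
force: [-0.7, 0.6, 0.5]
opening: 0.0294
gripper_force: 30.0
```

Emit:
apply_moves(deltas=[{"fingers": 10, "delta_pos": [0, 0, -15], "angular": [0, 0, 0]}, {"fingers": 10, "delta_pos": [0, 0, -45], "angular": [0, 0, 0]}, {"fingers": 10, "delta_pos": [5, 0, -80], "angular": [0, 0, 0]}, {"fingers": 10, "delta_pos": [35, -6, -100], "angular": [0, 0, 0]}, {"fingers": 10, "delta_pos": [80, -18, -105], "angular": [0, 0, 0]}, {"fingers": 10, "delta_pos": [125, -28, -105], "angular": [0, 0, 0]}, {"fingers": 10, "delta_pos": [170, -38, -105], "angular": [0, 0, 0]}, {"fingers": 10, "delta_pos": [210, -47, -105], "angular": [0, 0, 0]}, {"fingers": 10, "delta_pos": [242, -54, -105], "angular": [0, 0, 0]}, {"fingers": 10, "delta_pos": [257, -56, -105], "angular": [0, 0, 0]}])

```text
clock: 5.25
tool_pos: [0.5204, 0.038, 0.1233]
orientation: [179.8, -0.0, -90.1]
force: [0.2, 0.5, -6.3]
opening: 0.0295
gripper_force: 30.0
```

Emit:
apply_moves(deltas=[{"fingers": 10, "delta_pos": [0, 0, 0], "angular": [0, 0, 0]}, {"fingers": 10, "delta_pos": [0, 0, 0], "angular": [0, 0, 0]}, {"fingers": 10, "delta_pos": [0, 0, 0], "angular": [0, 0, 0]}, {"fingers": 10, "delta_pos": [0, 0, 0], "angular": [0, 0, 0]}])

```text
clock: 5.65
tool_pos: [0.5214, 0.0417, 0.1244]
orientation: [180.0, 0.0, -89.9]
force: [-0.1, 0.6, -6.4]
opening: 0.0294
gripper_force: 30.0
```

```bash
python3 - <<'E'
from h import *
o=ctrl.get_obs(); cv2.imwrite("pics/w4.png",ctrl.snapshot("wrist")[:,:,::-1]); np.save("w4.npy",np.r_[o["tool_pos"],o["orientation"]])
print(o["tool_pos"],o["orientation"],o["force"],o["opening"])
s=ctrl.snapshot("side")[:,:,::-1]; cv2.imwrite("pics/s4.png",s)
cv2.imwrite("pics/z4.png",np.hstack([cv2.resize(cv2.imread("pics/w4.png")[0:300,160:480],(400,375)),cv2.resize(s[200:350,250:410],(400,375),interpolation=2)]))
E
```

```text
[0.5213504  0.04170356 0.12440973] [ 1.79984360e+02  3.59614092e-03 -8.98814661e+01] [-0.05782033  0.59723145 -6.42137396] 0.02936379764554614
```

View pics/z4.png

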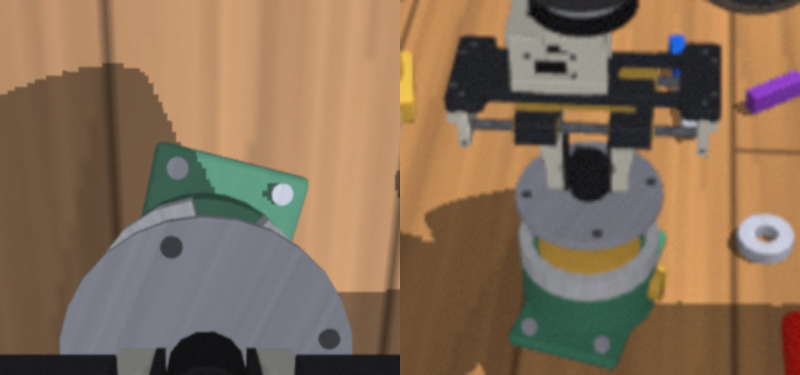

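The cover is held level over the housing. Foot corners in w4 are at about (288,114) and (406,146), and the flange's arc is clear. I'll cross-check the offset in this same picture.

```bash
python3 - <<'E'
from h import *
a=np.load("w4.npy"); o=dict(tool_pos=a[:3],orientation=a[3:])
def fit(cam,c,z):
    P=np.array([ray(cam,u,v,z,o)[:2] for u,v in c]); A=np.c_[2*P,np.ones(len(P))]; s=np.linalg.lstsq(A,(P**2).sum(1),rcond=None)[0]
    return s[:2].round(4),np.sqrt(s[2]+s[0]**2+s[1]**2).round(4)
f=lambda L:[(u/1.25+160,v/1.25) for u,v in L]
print("cover",fit("wrist",f([(61,348),(75,300),(111,250),(150,225),(205,216),(260,227),(300,252),(337,300),(352,348)]),.118))
c=[ray("wrist",u,v,.012,o)[:2] for u,v in f([(160,143),(307,182)])]
d=c[1]-c[0];L=np.hypot(*d);d/=L;n=np.array([d[1],-d[0]]);n=n if n[1]>0 else -n
print("foot",c,L,"yaw",np.degrees(np.arctan2(n[1],n[0])),"centre",sum(c)/2+.075*n)
g=lambda L:[(u/2.5+250,v/2.5+200) for u,v in L]
print("side rim",fit("side",g([(519,240),(527,268),(550,289),(590,300),(630,290),(657,262),(664,240)]),.07))
print("side cover",fit("side",g([(516,194),(522,220),(545,240),(590,250),(630,241),(657,215),(664,185),(640,158)]),.118))
E
```

```text
cover (array([0.5209, 0.0415]), np.float64(0.0554))
foot [array([ 0.54614443, -0.04118615]), array([ 0.46340602, -0.02021595])] 0.08535451930303105 yaw 75.77776849871677 centre [0.52320149 0.04200021]
side rim (array([0.2106, 0.0363]), np.float64(0.0557))
side cover (array([0.2194, 0.0268]), np.float64(0.0597))
```

```bash
python3 - <<'E'
from h import *
def fit(cam,c,z):
    P=np.array([ray(cam,u,v,z)[:2] for u,v in c]); A=np.c_[2*P,np.ones(len(P))]; s=np.linalg.lstsq(A,(P**2).sum(1),rcond=None)[0]
    return s[:2].round(4),np.sqrt(s[2]+s[0]**2+s[1]**2).round(4)
g=lambda L:[((u-400)/2.5+250,v/2.5+200) for u,v in L]
print("side rim",fit("side",g([(519,240),(527,268),(550,289),(590,300),(630,290),(657,262),(664,240)]),.07))
print("side cover",fit("side",g([(516,194),(522,220),(545,240),(590,250),(630,241),(657,215),(664,185),(640,158)]),.118))
E
```

```text
side rim (array([0.5183, 0.054 ]), np.float64(0.0564))
side cover (array([0.5188, 0.0488]), np.float64(0.057))
```

Emit:
apply_moves(deltas=[{"fingers": 10, "delta_pos": [0, -1, 10], "angular": [0, 0, 0]}, {"fingers": 10, "delta_pos": [0, -1, 20], "angular": [0, 0, 0]}, {"fingers": 10, "delta_pos": [0, -1, 28], "angular": [0, 0, 0]}, {"fingers": 10, "delta_pos": [0, -1, 33], "angular": [0, 0, 0]}, {"fingers": 10, "delta_pos": [0, -1, 35], "angular": [0, 0, 0]}, {"fingers": 10, "delta_pos": [0, -1, 36], "angular": [0, 0, 0]}, {"fingers": 10, "delta_pos": [0, -1, 36], "angular": [0, 0, 0]}])

```text
clock: 6.45
tool_pos: [0.5227, 0.0408, 0.0886]
orientation: [-180.0, -0.0, -90.0]
force: [0.6, 0.0, -6.8]
opening: 0.0288
gripper_force: 30.0
```

Emit:
apply_moves(deltas=[{"fingers": 10, "delta_pos": [0, 0, 1], "angular": [0, 0, 0]}, {"fingers": 10, "delta_pos": [0, 0, 2], "angular": [0, 0, 0]}, {"fingers": 10, "delta_pos": [0, 0, 2], "angular": [0, 0, 0]}])

```text
clock: 6.75
tool_pos: [0.5225, 0.0407, 0.0866]
orientation: [-180.0, 0.0, -90.0]
force: [0.0, -0.1, -6.2]
opening: 0.0294
gripper_force: 30.0
```

No contact, even at 2 mm above the seat, so the spigot is inside the rim.

Emit:
apply_moves(deltas=[{"fingers": 10, "delta_pos": [0, 0, 0.7], "angular": [0, 0, 0]}, {"fingers": 10, "delta_pos": [0, 0, 1.4], "angular": [0, 0, 0]}, {"fingers": 10, "delta_pos": [0, 0, 1.9], "angular": [0, 0, 0]}, {"fingers": 10, "delta_pos": [0, 0, 1.9], "angular": [0, 0, 0]}])

```text
clock: 7.15
tool_pos: [0.5225, 0.0408, 0.0846]
orientation: [180.0, -0.0, -89.9]
force: [0.5, -0.7, -6.2]
opening: 0.0294
gripper_force: 30.0
```

Emit:
apply_moves(deltas=[{"fingers": 10, "delta_pos": [0, 0, 0.4], "angular": [0, 0, 0]}, {"fingers": 10, "delta_pos": [0, 0, 0.7], "angular": [0, 0, 0]}, {"fingers": 10, "delta_pos": [0, 0, 0.7], "angular": [0, 0, 0]}])

```text
clock: 7.45
tool_pos: [0.5226, 0.0408, 0.0845]
orientation: [-180.0, -0.0, -89.9]
force: [-3.9, 0.2, 4.2]
opening: 0.0295
gripper_force: 30.0
```

Contact at exactly the seated height (65 mm of lift over the bench grasp). Releasing and rising.

Emit:
apply_moves(deltas=[{"fingers": 10, "delta_pos": [0, 0, -0.4], "angular": [0, 0, 0]}, {"fingers": 40, "delta_pos": [0, 0, -0.4], "angular": [0, 0, 0]}, {"fingers": 70, "delta_pos": [0, 0, -0.4], "angular": [0, 0, 0]}, {"fingers": 80, "delta_pos": [0, 0, -0.4], "angular": [0, 0, 0]}, {"fingers": 80, "delta_pos": [0, 0, -20], "angular": [0, 0, 0]}, {"fingers": 80, "delta_pos": [0, 0, -60], "angular": [0, 0, 0]}, {"fingers": 80, "delta_pos": [0, 0, -100], "angular": [0, 0, 0]}, {"fingers": 80, "delta_pos": [0, 0, -120], "angular": [0, 0, 0]}, {"fingers": 80, "delta_pos": [0, 0, -125], "angular": [0, 0, 0]}])

```text
clock: 8.35
tool_pos: [0.5242, 0.0412, 0.2121]
orientation: [-179.7, 0.1, -89.9]
force: [-0.5, 0.3, 0.3]
opening: 0.0792
gripper_force: 0.0
```

Emit:
apply_moves(deltas=[{"fingers": 80, "delta_pos": [40, -10, 0], "angular": [0, 0, 0]}, {"fingers": 80, "delta_pos": [85, -20, 0], "angular": [0, 0, 0]}, {"fingers": 80, "delta_pos": [130, -30, 0], "angular": [0, 0, 0]}, {"fingers": 80, "delta_pos": [175, -40, 0], "angular": [0, 0, 0]}, {"fingers": 60, "delta_pos": [220, -51, 0], "angular": [0, 0, 0]}, {"fingers": 60, "delta_pos": [250, -59, 0], "angular": [0, 0, 0]}, {"fingers": 60, "delta_pos": [265, -61, 0], "angular": [0, 0, 0]}, {"fingers": 60, "delta_pos": [265, -61, 0], "angular": [0, 0, 0]}, {"fingers": 60, "delta_pos": [265, -61, 0], "angular": [0, 0, 0]}])

```text
clock: 9.25
tool_pos: [0.5833, -0.2239, 0.2082]
orientation: [179.9, 0.0, -90.0]
force: [0.4, 0.0, 0.1]
opening: 0.0603
gripper_force: 0.0
```

```bash
python3 - <<'E'
from h import *
o=ctrl.get_obs(); im=ctrl.snapshot("wrist")[:,:,::-1].copy(); np.save("w5.npy",np.r_[o["tool_pos"],o["orientation"]]); cv2.imwrite("pics/w5.png",im)
print(o["tool_pos"],o["orientation"])
h=cv2.cvtColor(im,cv2.COLOR_BGR2HSV).astype(int)
g=((h[...,0]<8)|(h[...,0]>172))&(h[...,1]>140)
cs,_=cv2.findContours(g.astype(np.uint8),0,1)
for c in cs:
    if cv2.contourArea(c)>150:
        b=cv2.boxPoints(cv2.minAreaRect(c)); print(b.round(0).tolist(),[ray("wrist",u,v,.022,o)[:2].round(4).tolist() for u,v in b])
s=ctrl.snapshot("side")[:,:,::-1]
cv2.imwrite("pics/z5.png",np.hstack([cv2.resize(im[60:300,200:440],(400,400),interpolation=2),cv2.resize(s[250:370,260:380],(400,400),interpolation=2)]))
E
```

```text
[ 0.58330195 -0.22385273  0.20820158] [ 1.79938541e+02  2.24573278e-02 -8.99916075e+01]
[[306.0, 116.0], [324.0, 115.0], [331.0, 181.0], [313.0, 183.0]] [[0.5985, -0.3068], [0.5825, -0.3083], [0.5765, -0.2493], [0.5934, -0.2477]]
```

View pics/z5.png

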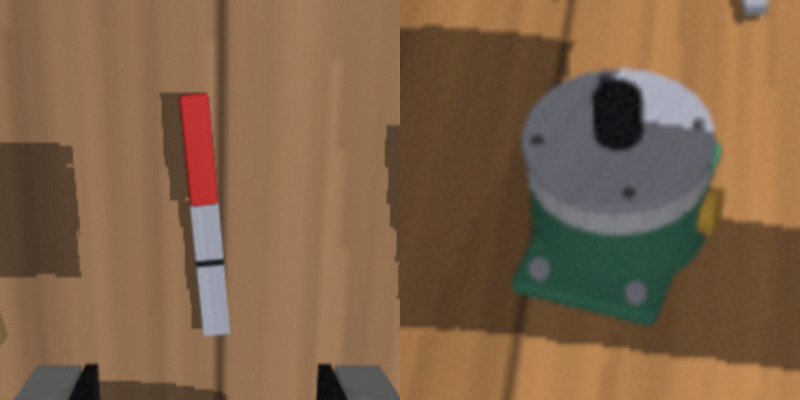

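The cover is seated and level in the side view. The red gauge is sharp here: handle centre near (319,149), line (326,218), tip (330,260). Before descending I'll check its direction and the clearance to the carburettor.

```bash
python3 - <<'E'
from h import *
a=np.load("w5.npy"); o=dict(tool_pos=a[:3],orientation=a[3:])
t=ray("wrist",200+216*.6,60+334*.6,.0125,o)[:2]; l=ray("wrist",200+210*.6,60+263*.6,.0125,o)[:2]; c=np.array([.5877,-.278])
for p in(t,l): d=p-c; print(p,np.hypot(*d),np.degrees(np.arctan2(d[1],d[0])))
for uv,z in[((345,192),.0),((345,192),.04),((345,192),.072),((318,188),.03),((365,182),.03)]: print(uv,z,ray("top",*uv,z)[:2])
E
```

```text
[ 0.57740049 -0.16781113] 0.1106691740451888 95.34000253880286
[ 0.58105366 -0.21225805] 0.06607705551833634 95.7728428856797
(345, 192) 0.0 [ 0.7087575  -0.20862608]
(345, 192) 0.04 [ 0.69899525 -0.20713081]
(345, 192) 0.072 [ 0.69118544 -0.20593459]
(318, 188) 0.03 [ 0.71498011 -0.13262306]
(365, 182) 0.03 [ 0.72841642 -0.26409962]
```

Emit:
apply_moves(deltas=[{"fingers": 60, "delta_pos": [30, -3, 20], "angular": [0, 0, -3]}, {"fingers": 60, "delta_pos": [58, -5, 50], "angular": [0, 0, -5.3]}, {"fingers": 60, "delta_pos": [62, -5, 90], "angular": [0, 0, -5.3]}, {"fingers": 60, "delta_pos": [62, -5, 130], "angular": [0, 0, -5.3]}, {"fingers": 60, "delta_pos": [62, -5, 160], "angular": [0, 0, -5.3]}, {"fingers": 60, "delta_pos": [62, -5, 182], "angular": [0, 0, -5.3]}, {"fingers": 60, "delta_pos": [62, -5, 195], "angular": [0, 0, -5.3]}, {"fingers": 60, "delta_pos": [62, -5, 200], "angular": [0, 0, -5.3]}, {"fingers": 60, "delta_pos": [62, -5, 200], "angular": [0, 0, -5.3]}])

```text
clock: 10.25
tool_pos: [0.5891, -0.2857, 0.0092]
orientation: [-180.0, -0.0, -84.6]
force: [0.3, -0.1, -0.3]
opening: 0.06
gripper_force: 0.0
```

Emit:
apply_moves(deltas=[{"fingers": 5, "delta_pos": [0, 0, 0], "angular": [0, 0, 0]}, {"fingers": 5, "delta_pos": [0, 0, 0], "angular": [0, 0, 0]}, {"fingers": 5, "delta_pos": [0, 0, 0], "angular": [0, 0, 0]}, {"fingers": 5, "delta_pos": [0, 0, 0], "angular": [0, 0, 0]}, {"fingers": 5, "delta_pos": [0, 0, 0], "angular": [0, 0, 0]}, {"fingers": 5, "delta_pos": [0, 0, 0], "angular": [0, 0, 0]}, {"fingers": 5, "delta_pos": [0, 0, 0], "angular": [0, 0, 0]}])

```text
clock: 10.95
tool_pos: [0.5888, -0.2862, 0.009]
orientation: [-180.0, -0.0, -84.7]
force: [-0.6, 0.3, 0.9]
opening: 0.0156
gripper_force: 30.0
```

Red gauge gripped (opening 15.6 mm, about the 16 mm handle). I'll lift and take it to 25 mm outside the notch.

Emit:
apply_moves(deltas=[{"fingers": 5, "delta_pos": [0, 0, -10], "angular": [0, 0, 0]}, {"fingers": 5, "delta_pos": [0, 0, -35], "angular": [0, 0, 0]}, {"fingers": 5, "delta_pos": [-10, 10, -52], "angular": [0, 0, 3]}, {"fingers": 5, "delta_pos": [-40, 32, -52], "angular": [0, 0, 8]}, {"fingers": 5, "delta_pos": [-75, 60, -52], "angular": [0, 0, 13]}, {"fingers": 5, "delta_pos": [-110, 82, -52], "angular": [0, 0, 17]}, {"fingers": 5, "delta_pos": [-137, 96, -52], "angular": [0, 0, 18.8]}, {"fingers": 5, "delta_pos": [-145, 100, -52], "angular": [0, 0, 18.8]}, {"fingers": 5, "delta_pos": [-145, 100, -52], "angular": [0, 0, 18.8]}, {"fingers": 5, "delta_pos": [-145, 100, -52], "angular": [0, 0, 18.8]}])

```text
clock: 11.95
tool_pos: [0.4768, -0.1513, 0.0616]
orientation: [-179.9, 0.0, -103.4]
force: [0.4, 0.4, 0.3]
opening: 0.0157
gripper_force: 30.0
```

```bash
python3 - <<'E'
from h import *
o=ctrl.get_obs(); im=ctrl.snapshot("wrist")[:,:,::-1].copy(); np.save("w6.npy",np.r_[o["tool_pos"],o["orientation"]]); cv2.imwrite("pics/w6.png",im)
print(o["tool_pos"],o["orientation"],o["force"])
s=ctrl.snapshot("side")[:,:,::-1]; t=ctrl.snapshot("top")[:,:,::-1]; cv2.imwrite("pics/t6.png",t)
cv2.imwrite("pics/z6.png",np.hstack([im[80:480,110:510],cv2.resize(t[200:300,220:320],(400,400),interpolation=2)]))
E
```

```text
[ 0.47676    -0.15128827  0.06157897] [-1.79922896e+02  8.17193816e-03 -1.03388088e+02] [0.35979515 0.40847656 0.26028917]
```

View pics/z6.png

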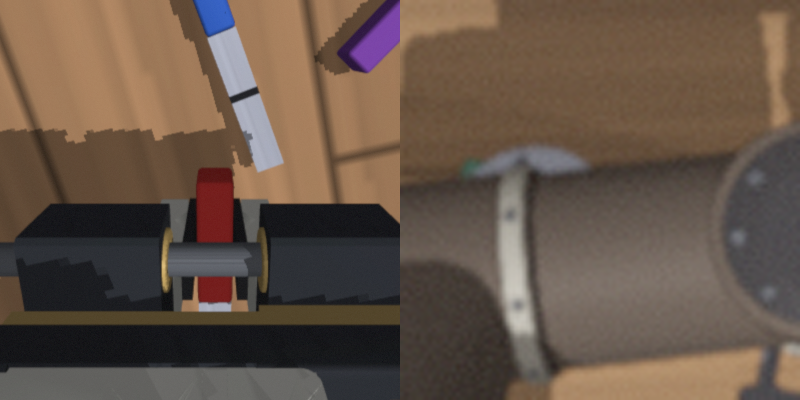

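The handle sits square in the grip and the gauge is aligned with the notch axis; the top view is blocked by the arm. Blade height is 0.8 mm too high by the readings. I'll correct that and enter the notch slowly, watching the force.

Emit:
apply_moves(deltas=[{"fingers": 5, "delta_pos": [0, -0.5, 0.8], "angular": [0, 0, 0]}, {"fingers": 5, "delta_pos": [-5, -0.8, 0.8], "angular": [0, 0, 0]}, {"fingers": 5, "delta_pos": [-12, -0.8, 0.8], "angular": [0, 0, 0]}, {"fingers": 5, "delta_pos": [-18, -0.8, 0.8], "angular": [0, 0, 0]}, {"fingers": 5, "delta_pos": [-23, -0.8, 0.8], "angular": [0, 0, 0]}, {"fingers": 5, "delta_pos": [-27, -0.8, 0.8], "angular": [0, 0, 0]}, {"fingers": 5, "delta_pos": [-30, -0.8, 0.8], "angular": [0, 0, 0]}, {"fingers": 5, "delta_pos": [-33, -0.8, 0.8], "angular": [0, 0, 0]}, {"fingers": 5, "delta_pos": [-35, -0.8, 0.8], "angular": [0, 0, 0]}, {"fingers": 5, "delta_pos": [-35, -0.8, 0.8], "angular": [0, 0, 0]}])

```text
clock: 13.1
tool_pos: [0.4847, -0.1171, 0.0602]
orientation: [-180.0, 0.0, -103.4]
force: [-0.9, 0.9, -1.3]
opening: 0.0154
gripper_force: 30.0
```

Emit:
apply_moves(deltas=[{"fingers": 5, "delta_pos": [0, 0, 0], "angular": [0, 0, 0]}, {"fingers": 5, "delta_pos": [-1, 0, 0], "angular": [0, 0, 0]}, {"fingers": 5, "delta_pos": [-2, 0, 0], "angular": [0, 0, 0]}, {"fingers": 5, "delta_pos": [-3, 0, 0], "angular": [0, 0, 0]}, {"fingers": 5, "delta_pos": [-4, 0, 0], "angular": [0, 0, 0]}, {"fingers": 5, "delta_pos": [-5, 0, 0], "angular": [0, 0, 0]}, {"fingers": 5, "delta_pos": [-6, 0, 0], "angular": [0, 0, 0]}, {"fingers": 5, "delta_pos": [-6, 0, 0], "angular": [0, 0, 0]}])

```text
clock: 13.9
tool_pos: [0.486, -0.1113, 0.0601]
orientation: [180.0, -0.0, -103.4]
force: [0.0, 0.2, -0.4]
opening: 0.0157
gripper_force: 30.0
```

Emit:
apply_moves(deltas=[{"fingers": 5, "delta_pos": [0, 0, -0.5], "angular": [0, 0, 0]}, {"fingers": 5, "delta_pos": [-1, 0, -0.5], "angular": [0, 0, 0]}, {"fingers": 5, "delta_pos": [-2, 0, -0.5], "angular": [0, 0, 0]}, {"fingers": 5, "delta_pos": [-2, 0, -0.5], "angular": [0, 0, 0]}])

```text
clock: 14.3
tool_pos: [0.4865, -0.1094, 0.0607]
orientation: [-180.0, 0.0, -103.5]
force: [-0.4, -0.9, -0.7]
opening: 0.0154
gripper_force: 30.0
```

Emit:
apply_moves(deltas=[{"fingers": 5, "delta_pos": [-0.7, 0, 0], "angular": [0, 0, 0]}, {"fingers": 5, "delta_pos": [-1.5, 0, 0], "angular": [0, 0, 0]}, {"fingers": 5, "delta_pos": [-1.5, 0, 0], "angular": [0, 0, 0]}])

```text
clock: 14.6
tool_pos: [0.4869, -0.108, 0.0607]
orientation: [-180.0, -0.0, -103.5]
force: [0.2, 0.1, -0.2]
opening: 0.0155
gripper_force: 30.0
```

Emit:
apply_moves(deltas=[{"fingers": 5, "delta_pos": [-0.7, 0, 0], "angular": [0, 0, 0]}, {"fingers": 5, "delta_pos": [-1.5, 0, 0], "angular": [0, 0, 0]}, {"fingers": 5, "delta_pos": [-1.5, 0, 0], "angular": [0, 0, 0]}])

```text
clock: 14.9
tool_pos: [0.4872, -0.1066, 0.0607]
orientation: [-180.0, -0.0, -103.5]
force: [0.1, -1.9, 1.1]
opening: 0.0159
gripper_force: 30.0
```

Emit:
apply_moves(deltas=[{"fingers": 5, "delta_pos": [-0.7, 0, 0], "angular": [0, 0, 0]}, {"fingers": 5, "delta_pos": [-1.5, 0, 0], "angular": [0, 0, 0]}, {"fingers": 5, "delta_pos": [-1.5, 0, 0], "angular": [0, 0, 0]}])

```text
clock: 15.2
tool_pos: [0.4877, -0.1049, 0.0607]
orientation: [-180.0, 0.0, -103.5]
force: [-0.7, -0.3, 0.2]
opening: 0.0156
gripper_force: 30.0
```

Emit:
apply_moves(deltas=[{"fingers": 5, "delta_pos": [-0.7, 0, 0], "angular": [0, 0, 0]}, {"fingers": 5, "delta_pos": [-1.5, 0, 0], "angular": [0, 0, 0]}, {"fingers": 5, "delta_pos": [-1.5, 0, 0], "angular": [0, 0, 0]}])

```text
clock: 15.5
tool_pos: [0.488, -0.1035, 0.0607]
orientation: [-180.0, 0.0, -103.5]
force: [-0.4, -1.7, 1.3]
opening: 0.0159
gripper_force: 30.0
```

Contact began about where predicted (tip near r = 34 to 35 mm), so the depth estimate is confirmed. I'm continuing inward.

Emit:
apply_moves(deltas=[{"fingers": 5, "delta_pos": [-1, 0, 0], "angular": [0, 0, 0]}, {"fingers": 5, "delta_pos": [-2, 0, 0], "angular": [0, 0, 0]}, {"fingers": 5, "delta_pos": [-3, 0, 0], "angular": [0, 0, 0]}, {"fingers": 5, "delta_pos": [-4, 0, 0], "angular": [0, 0, 0]}, {"fingers": 5, "delta_pos": [-5, 0, 0], "angular": [0, 0, 0]}])

```text
clock: 16.0
tool_pos: [0.4891, -0.0987, 0.0607]
orientation: [-180.0, -0.0, -103.5]
force: [0.1, -2.1, 0.2]
opening: 0.0157
gripper_force: 30.0
```

Emit:
apply_moves(deltas=[{"fingers": 5, "delta_pos": [-1, 0, 0], "angular": [0, 0, 0]}, {"fingers": 5, "delta_pos": [-2, 0, 0], "angular": [0, 0, 0]}, {"fingers": 5, "delta_pos": [-3, 0, 0], "angular": [0, 0, 0]}, {"fingers": 5, "delta_pos": [-4, 0, 0], "angular": [0, 0, 0]}, {"fingers": 5, "delta_pos": [-5, 0, 0], "angular": [0, 0, 0]}])

```text
clock: 16.5
tool_pos: [0.4903, -0.0938, 0.0607]
orientation: [-180.0, 0.0, -103.5]
force: [-0.5, -1.0, 0.2]
opening: 0.0161
gripper_force: 30.0
```

Emit:
apply_moves(deltas=[{"fingers": 5, "delta_pos": [-1, 0, 0.1], "angular": [0, 0, 0]}, {"fingers": 5, "delta_pos": [-2, 0, 0.2], "angular": [0, 0, 0]}, {"fingers": 5, "delta_pos": [-3, 0, 0.3], "angular": [0, 0, 0]}, {"fingers": 5, "delta_pos": [-4, 0, 0.3], "angular": [0, 0, 0]}, {"fingers": 5, "delta_pos": [-5, 0, 0.3], "angular": [0, 0, 0]}, {"fingers": 5, "delta_pos": [-5, 0, 0.3], "angular": [0, 0, 0]}])

```text
clock: 17.1
tool_pos: [0.4915, -0.0889, 0.0604]
orientation: [-180.0, 0.0, -103.5]
force: [-0.8, -1.1, 1.3]
opening: 0.0155
gripper_force: 30.0
```

Emit:
apply_moves(deltas=[{"fingers": 5, "delta_pos": [-1, 0, 0], "angular": [0, 0, 0]}, {"fingers": 5, "delta_pos": [-2, 0, 0], "angular": [0, 0, 0]}, {"fingers": 5, "delta_pos": [-3, 0, 0], "angular": [0, 0, 0]}, {"fingers": 5, "delta_pos": [-4, 0, 0], "angular": [0, 0, 0]}, {"fingers": 5, "delta_pos": [-5, 0, 0], "angular": [0, 0, 0]}, {"fingers": 5, "delta_pos": [-5.5, 0, 0], "angular": [0, 0, 0]}])

```text
clock: 17.7
tool_pos: [0.4927, -0.0836, 0.0604]
orientation: [-180.0, -0.0, -103.5]
force: [-1.0, -1.8, 1.4]
opening: 0.0156
gripper_force: 30.0
```

```bash
python3 - <<'E'
from h import *
F=[];Z=[]
for i in range(8):
    s=ctrl.snapshot("side" if i%2 else "wrist")[:,:,::-1]
    o=ctrl.get_obs();F.append(np.r_[o["force"],o["moment"]]);Z.append(o["tool_pos"])
    if i==6: w=s.copy()
print(np.mean(F,0).round(2),np.mean(Z,0),o["orientation"],o["clock"])
cv2.imwrite("pics/z7.png",np.hstack([w[250:450,210:410].repeat(2,0).repeat(2,1),cv2.resize(s[230:350,265:385],(400,400),interpolation=2)]))
E
```

```text
[-0.54 -0.35  1.38  0.02  0.12 -0.  ] [ 0.49274741 -0.08361613  0.06038428] [-1.79990741e+02  1.07398054e-02 -1.03457400e+02] 18.1
```

View pics/z7.png

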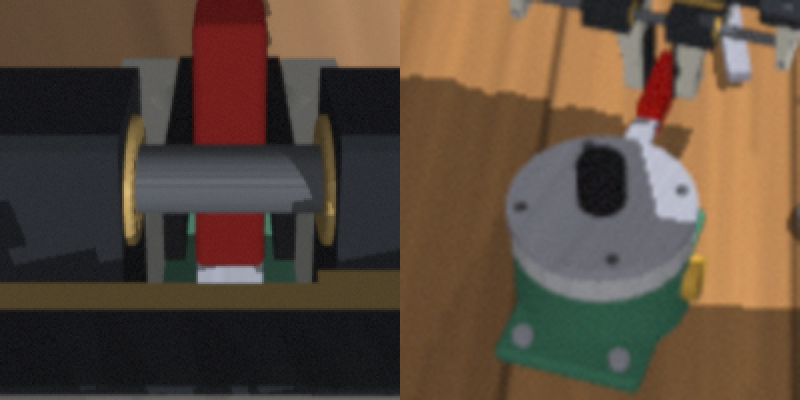

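The blade is in straight through the notch and the cover sits level. The net push of about 1.4 N up fits the sprung plate rather than the cover. Last check is depth: handle front to foot edge in the side view should be 165 mm when the line meets the rim.

```bash
python3 - <<'E'
from h import *
g=lambda u,v:((u-400)*.3+265,v*.3+230)
a=ray("side",*g(497,352),.012)[:2]; b=ray("side",*g(636,383),.012)[:2]
n=np.array([-(a-b)[1],(a-b)[0]]); n/=np.hypot(*n); n=n*np.sign(n[1])
print("foot",a,b,np.hypot(*(a-b)),"yaw",np.degrees(np.arctan2(n[1],n[0])),"centre",(a+b)/2-.075*n)
o=ctrl.get_obs(); u=-R.from_euler("xyz",o["orientation"],degrees=True).as_matrix()[:,0]
for z in(.0624,.0734):
  f=o["tool_pos"].copy()+.038*u; f[2]=z; p=proj("side",f); print("pred handle front, crop px",z,(p[0]-265)/.3+400,(p[1]-230)/.3)
for v in(118,121):
  f=ray("side",*g(649,v),.064)[:2]; print("front->foot edge",((a+b)/2-f)@n)
E
```

```text
foot [0.57916524 0.10470961] [0.49593706 0.12236178] 0.08507955353524758 yaw 78.02537456076601 centre [0.52199026 0.04016773]
pred handle front, crop px 0.0624 644.0234478460868 120.45120421818999
pred handle front, crop px 0.0734 643.9350092331603 107.59081542205251
front->foot edge 0.16555947021690426
front->foot edge 0.16284560087055583
```

Everything agrees to about 1 mm, so I'm handing in.

```bash
python3 -c "
from plant import ctrl
print(ctrl.close_job())"
```

```text
the job is handed in; nothing more can be done
None
```

The cover is seated and level on the rim and released. The red gauge is still held, with its blade level through the notch and lightly loaded by the plate. The black line is at the rim face to about 1 mm, worked out from the arm's pose and one side view because the line itself was hidden. I handed the job in at about 18 s.

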